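# Shim out the gap in a sprung guide bed and hold the stack tight

### The job

Fit the square-bored push knob fully down onto the square shaft of the sprung block, and add spare spacers to the one already standing in the channel, upright and turned the same way, until sliding the block along by its knob closes the gap with all the spacers pressed tight between the block and the end stop. Finish while holding: keep hold of the knob and keep pushing the block firmly (about 10 N) against the stack, since the spring opens it again if let go. The order is yours. Leave the small jar, the beaker and the vial where they stand.

Things in the scene. Friction and masses are not known exactly. Their poses are not given: they have to be found in the camera images.
- bed: fixed guide bed, dark base plate 90x245x10 mm; origin in the underside near the middle. y = rail, push direction from sprung block to end stop; z up. Channel 46 mm wide (centred on x=0) between two lips 10 mm high; channel floor 10 mm above the worktop. Grey spring housing 34 mm tall at the -y end, behind the block.
- block: sprung sliding block 44 (x) x 62 (y) x 35 mm tall; origin at channel-floor height in the middle of its front face, which looks along the bed's +y at the stop; it reaches 62 mm back to -y. A spring holds it back; it slides to +y by at most 26 mm (its limit) against about 1.5 N at first, 3.5 N at the end, and returns if let go.
- shaft_tip (a point): top centre of the upright square steel shaft on the block, 31 mm behind its front face, tip 65 mm above the worktop; 16 mm square, sides along the bed's x and y, 20 mm tall above the block's top, the last 4 mm reduced to 13 mm square as lead-in
- end_stop: fixed steel end stop 44 mm wide, 26 thick, 36 tall, low 7 mm thumb screw on top; origin at channel-floor height in the middle of its face, which looks along the bed's -y at the block. The gap, from the block's origin to this one along y, is 48 to 82 mm at the start and differs each time.
- knob_mid (a point): loose upright steel push knob, 55 mm tall: hub 34x34x31 mm, open below with an 18 mm square bore 24 deep; on top a grip head 24x24x24 mm. Point on its axis, 27.5 mm above the underside; z up, x and y along the sides of head and bore (fits at any quarter turn). Fully home the hub rests on the block's top, the point 7.5 mm above shaft_tip.
- spacer_0_mid (a point): aluminium spacer already in the channel, loose, standing by the end stop, thickness along the rail: plate 40 (x) x 20 (y, thickness) x 40 mm tall, tab 24 (x) x 10 (y) x 25 mm on top, 65 mm tall overall, 90 g; point on its upright axis, 32.5 mm above the underside. Grip the tab across its 24 mm (x), so that the fingers pass beside its neighbours.
- spacer_1_mid (a point): loose spare spacer standing on the worktop (all four alike): plate 40 (x) x 20 (y, thickness) x 40 mm tall, tab 24 (x) x 10 (y) x 25 mm on top, 65 mm tall overall, 90 g; point on its upright axis, 32.5 mm above the underside. Grip the tab across its 24 mm (x), so that the fingers pass beside its neighbours.
- spacer_2_mid (a point): loose spare spacer standing on the worktop (all four alike): plate 40 (x) x 20 (y, thickness) x 40 mm tall, tab 24 (x) x 10 (y) x 25 mm on top, 65 mm tall overall, 90 g; point on its upright axis, 32.5 mm above the underside. Grip the tab across its 24 mm (x), so that the fingers pass beside its neighbours.
- spacer_3_mid (a point): loose spare spacer standing on the worktop (all four alike): plate 40 (x) x 20 (y, thickness) x 40 mm tall, tab 24 (x) x 10 (y) x 25 mm on top, 65 mm tall overall, 90 g; point on its upright axis, 32.5 mm above the underside. Grip the tab across its 24 mm (x), so that the fingers pass beside its neighbours.
- septa_jar: small white jar with a green lid, 39 mm wide, 47 mm tall; origin at the centre of its underside. Only stands by; to be left alone.
- beaker: glass beaker, 48 mm wide, 58 mm tall; origin at the centre of its underside. Only stands by; to be left alone.
- headspace_vial: clear glass vial with a crimped cap, 23 mm wide, 77 mm tall; origin at the centre of its underside. Only stands by; to be left alone.
There are look-alikes about, which are no part of the job. What is shaped like the part that bears knob_mid but orange is not meant. What is shaped like the part that bears spacer_3_mid but black is not meant.

How it is judged:
By the outcome, as a careful person would: the job done as asked, in the order asked, and still so for the second after the job is handed in, while the arm keeps its last pose, push and grip.
It also fails if it takes over 72 s, if anything falls off the work surface, if the arm or the gripper's body presses on something with over 40 N, if the wrist force passes 120 N, or if a joint passes its speed limit or range.

### The arm

A 6-joint arm with a two-finger parallel gripper is mounted at the origin on a cart in front of the work surface, level with it; the furniture and walls round the work are solid. World frame = base frame: x ahead of the robot, y to its left, z up, the work surface at z = 0. Lengths are in m, angles in degrees, forces in N, time in s.
With the tool pointing down it reaches from about 0.425 to 0.95 m from the base axis. Payload 3.5 kg.
Tool frame: the origin (TCP) lies on the centre line of the jaws, within the pads' length; the fingertips stand 22 mm ahead of it and the grasp point (between the pads) lies 3 mm ahead of it; z points along the fingers, y is the direction in which the jaws open and shut (so a half turn about z gives the same grasp; the last joint's range is limited). The gripper opens to 85 mm and grips with 20 to 120 N. Pads are 22 mm wide; open, the fingers measure 114 mm over their backs; the gripper's body (76 mm by 85 mm) begins 54 mm behind the grasp point. The pads swing forward as they close: fully open they stand 13 mm farther back than shut.
Start: joints at [-76.089, 16.404, 90.338, -0, 73.258, -8.594], TCP at [0.258, -0.624, 0.253] pointing down, gripper open.
Joint ranges: [-158.93, 158.93], [-51.34, 127.21], [12.03, 142.37], [-87.48, 267.48], [13.55, 161.25], [-162.69, 162.69]. Speed limits (degrees/s): [159.86, 159.86, 180, 180, 180, 180].

### API

Orientations are given as [roll, pitch, yaw] about the fixed x, y, z axes, in that order (R = Rz(yaw) Ry(pitch) Rx(roll)).
In Python, from cell import env, snapshot gives the robot as it stands.
- The arm moves only by the shell command python3 -m jog 'ROWS' [OPENING] [FORCE]. ROWS is JSON, a list of rows, each a list of 2 entries, a list of its own where there are three numbers: the shift along the tool's x, y, z in mm, then the turn about the tool's z in degrees. In form: [[[tx, ty, tz], twist], ...]. A call has 1 to 8 rows; each row is the pose to reach, as a shift and turn from the pose commanded when the call began, along the tool's axes at that moment; what a row does not reach only later rows make up. A row lasts 1/12 s, in which the tool goes at most 41.7 mm and 7.16 degrees, less where a joint would pass 70% of its speed; a pose out of reach is approached as far as the arm can. A call with a gripper value outside its range is refused whole. OPENING is the finger opening in mm, from 0 to 85.4, set as the call begins (- or left out, the last holds). The fingers move at their own pace and stop on an object; FORCE is the grip in N (left out, the last holds). Time passes only in rows, so rows that repeat a pose let the fingers close. It gives the time, the measured TCP pose, the force and the opening at its end, in the units of the state.
- env.read_state(): the state, without advancing time (a new reading comes with each control period).
- snapshot(name): name is "scene" or "top" or "wrist"; returns a dict with "color" (480x640x3 uint8, red, green, blue), "z_map" (480x640 float32, m along the optical axis (not along the pixel's ray), 0 where there is no reading), "fx", "fy", "cx", "cy" (pixels), "k1" (the pictures are not rectified: a ray, as slopes to the right and down, at radius r is drawn at 1 + k1 r^2 times it, then the intrinsics apply), "world_from_camera" (4x4, takes a point from camera to world coordinates). Camera axes: x right, y up, looking along -z (the intrinsics and any distortion apply to the point x, -y, -z); pixel columns grow to the right and rows downward; lengths in m; the calibration is good to about 2 mm. A picture is of the moment at which its call begins.
- env.finish_job(): hands the job in, once; it reports no verdict.
The state is a dict: "time_s": time; "qpos": joint angles; "joint_vel": joint speeds; "joint_efforts": joint torques, N m; "eef_pos": TCP position; "tool_rot": TCP orientation; "force": force on the tool from outside, world axes, zero at the start; "torque": the same for the moment, N m; "opening": opening from 0.0 (shut) to 1.0 (fully open).
Only numpy, scipy, OpenCV 4.12 (cv2) and the standard library are available. Lean on these libraries where they do the work, as an engineer would, in place of code of your own. Each camera call takes 0.05 s, during which the arm holds its last target.

## Working session

There is one attempt and no reset: what is moved stays moved. The work goes in short steps, Python scripts to look and compute and a shell command to move; the robot and the scene stay as the last step left them, time stands still between calls to the robot, and variables do not carry over. Pictures are saved under pics/ and viewed, and the job is handed in when it is done.

```bash
ls; mkdir -p pics; python3 - <<'E'
from cell import env, snapshot
import cv2,numpy as np
print(env.read_state())
for n in("scene","top"):
    s=snapshot(n); cv2.imwrite(f"pics/{n}0.png",s["color"][...,::-1]); np.savez(f"{n}0.npz",**s)
    print(n,s["fx"],s["fy"],s["cx"],s["cy"],s["k1"],s["world_from_camera"].round(3).tolist())
E
```

```text
pics
{'time_s': 0.0, 'qpos': array([-7.60881049e+01,  1.64536959e+01,  9.04207528e+01, -3.64206444e-04,
        7.32580486e+01, -8.59541831e+00]), 'joint_vel': array([-0.06165818, -0.06231557,  0.01218549,  0.0032944 ,  0.18105383,
       -0.04949498]), 'joint_efforts': array([ 8.09274607e-04, -4.05979800e+01, -2.92624426e+01, -7.35828166e-05,
        5.90336698e-03,  6.87151967e-06]), 'eef_pos': array([ 0.25826219, -0.623001  ,  0.25196356]), 'tool_rot': array([-1.79868939e+02, -1.94579108e-02,  2.25073964e+01]), 'force': array([-0.28923809, -0.05288975,  0.97130051]), 'torque': array([-0.02089481,  0.03631321, -0.04769251]), 'opening': 1.000610492762843}
scene 501.7811686005902 501.7811686005902 316.64144893471376 243.37956615859568 0.04147364763302127 [[-0.87, 0.243, -0.428, -0.05], [-0.492, -0.406, 0.77, 1.014], [0.013, 0.881, 0.473, 0.69], [0.0, 0.0, 0.0, 1.0]]
top 464.04765916673557 464.04765916673557 323.9245026339483 239.63063526557755 -0.03165062401868712 [[-0.012, 0.979, -0.204, 0.322], [-1.0, -0.011, 0.005, 0.004], [0.002, 0.204, 0.979, 1.125], [0.0, 0.0, 0.0, 1.0]]
```

View pics/scene0.png

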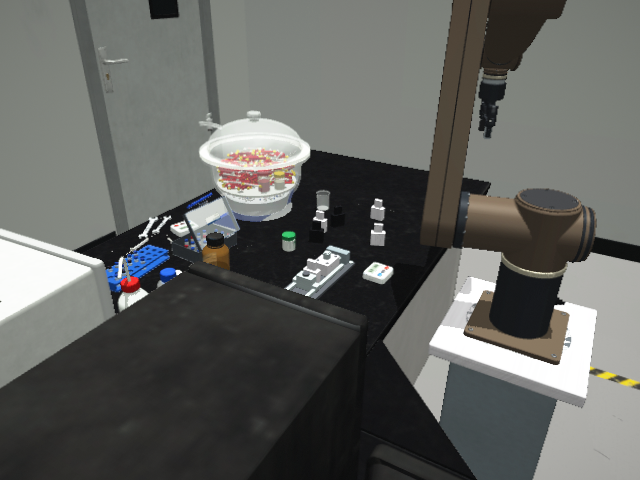

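View pics/top0.png

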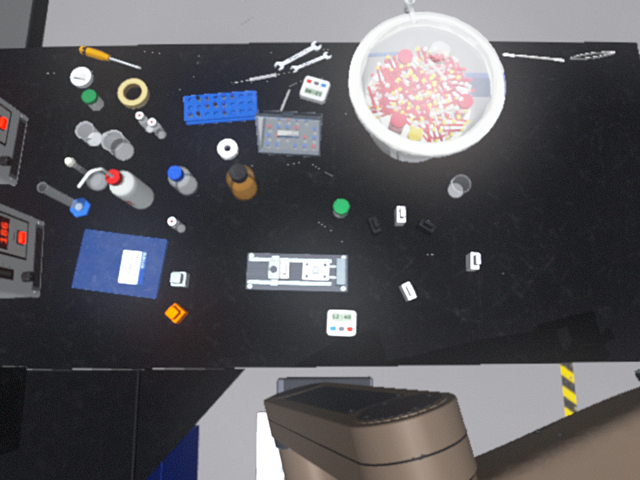

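```bash
python3 - <<'E'
import cv2,numpy as np
i=cv2.imread("pics/top0.png")
a=cv2.resize(i[235:305,230:360],None,fx=6,fy=6,interpolation=cv2.INTER_CUBIC)
cv2.imwrite("pics/c_bed.png",a)
b=cv2.resize(i[200:305,360:490],None,fx=3,fy=3,interpolation=cv2.INTER_CUBIC)
c=cv2.resize(i[235:340,150:210],None,fx=3,fy=3,interpolation=cv2.INTER_CUBIC)
cv2.imwrite("pics/c_sp.png",np.hstack([c,b]))
E
```

```text
(no output)
```

View pics/c_bed.png

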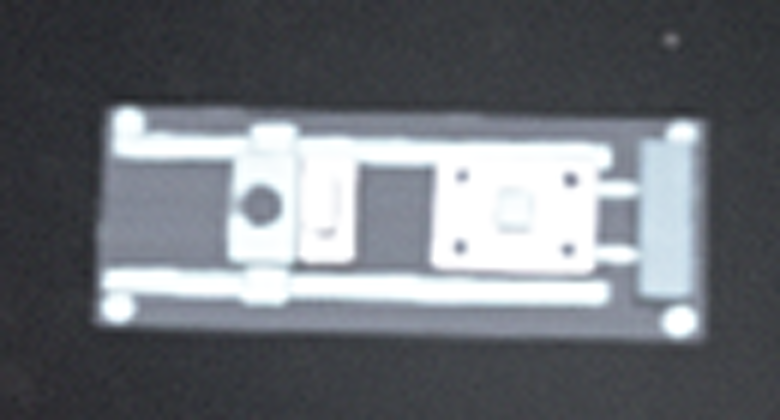

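View pics/c_sp.png

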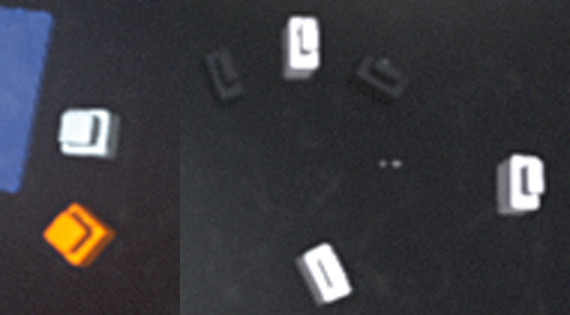

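```bash
cat > h.py <<'E'
from cell import env, snapshot
import cv2,numpy as np
from scipy.spatial.transform import Rotation as Rn
def rays(s,uv):
    uv=np.atleast_2d(np.asarray(uv,float)); d=np.c_[(uv[:,0]-s["cx"])/s["fx"],(uv[:,1]-s["cy"])/s["fy"]]
    p=d.copy()
    for _ in range(20): p=d/(1+s["k1"]*(p**2).sum(1))[:,None]
    return np.c_[p[:,0],-p[:,1],-np.ones(len(p))]
def cast(s,uv,z):
    T=np.asarray(s["world_from_camera"]); r=rays(s,uv)@T[:3,:3].T; o=T[:3,3]
    return o+r*((z-o[2])/r[:,2])[:,None]
def depthpts(s):
    h,w=s["z_map"].shape; v,u=np.mgrid[:h,:w]; r=rays(s,np.c_[u.ravel(),v.ravel()])
    P=r*s["z_map"].ravel()[:,None]; T=np.asarray(s["world_from_camera"]); 
    P=P@T[:3,:3].T+T[:3,3]; P[s["z_map"].ravel()==0]=np.nan
    return P.reshape(h,w,3)
def proj(s,P):
    T=np.linalg.inv(np.asarray(s["world_from_camera"])); p=np.atleast_2d(P)@T[:3,:3].T+T[:3,3]
    q=np.c_[p[:,0],-p[:,1]]/-p[:,2:3]; q=q*(1+s["k1"]*(q**2).sum(1))[:,None]
    return np.c_[q[:,0]*s["fx"]+s["cx"],q[:,1]*s["fy"]+s["cy"]]
def load(f): d=np.load(f); return {k:d[k] for k in d.files}
def shot(n,tag):
    s=snapshot(n); np.savez(tag+".npz",**s); cv2.imwrite(f"pics/{tag}.png",s["color"][...,::-1]); return s
def tool():
    st=env.read_state(); return st["eef_pos"],Rn.from_euler("xyz",st["tool_rot"],degrees=True).as_matrix()
def rel(target,yaw=None):
    p,R=tool(); d=R.T@(np.asarray(target)-p)*1000; return d.round(1)
E
python3 - <<'E'
from h import *
s=load("top0.npz"); P=depthpts(s)
for n,(u,v,r) in dict(knob=(180,279,14),sA=(401,215,16),sB=(408,291,16),sC=(474,262,16)).items():
    Q=P[v-r:v+r,u-r:u+r].reshape(-1,3); Q=Q[np.isfinite(Q[:,0])]
    for lo,hi in((.01,.09),(.035,.05),(.05,.07)):
        q=Q[(Q[:,2]>lo)&(Q[:,2]<hi)]
        if len(q)<5: continue
        b=cv2.minAreaRect((q[:,:2]*1000).astype(np.float32)); print(n,lo,len(q),np.round(b[0],1),np.round(b[1],1),round(b[2],1),q[:,2].max().round(3))
w=shot("wrist","w0"); p,R=tool(); print(np.round(R.T@(w["world_from_camera"][:3,3]-p),3), np.round(R.T@w["world_from_camera"][:3,:3],2),w["fx"],w["k1"])
# bed points: px in crop /6
for nm,uv,z in (("stop face+x",(298,155),.046),("stopL",(230,155),.046),("stopL2",(230,262),.046),("blk f1",(434,155),.045),("blk f2",(434,268),.045),("blk b1",(597,158),.045),("blk b2",(597,270),.045),("shaft",(514,208),.065),("plateTL",(105,106),.01),("BL",(97,325),.01),("TR",(706,120),.01),("BR",(706,338),.01)):
    print(nm,cast(s,[230+(uv[0]+.5)/6-.5,235+(uv[1]+.5)/6-.5],z)[0].round(4))
E
```

```text
knob 0.01 257 [459.3 344.7] [33.6 34. ] 86.8 0.059
knob 0.035 27 [453.5 337.9] [14.8 27.6] 47.8 0.05
knob 0.05 107 [459.2 345.6] [23.4 23.6] 83.5 0.059
sA 0.01 184 [ 607.8 -203.2] [57.5 42.3] 81.6 0.071
sA 0.035 80 [ 610.2 -186.4] [20.  40.7] 87.9 0.05
sA 0.05 53 [ 609.5 -186.2] [10.5 23.1] 86.4 0.069
sB 0.01 185 [ 424.2 -196.2] [39.8 20.9] 24.5 0.07
sB 0.035 93 [ 424.3 -196.5] [39.4 20.1] 24.5 0.05
sB 0.05 56 [ 423.6 -196.6] [23.2  9.9] 23.4 0.07
sC 0.01 231 [ 493.9 -357.5] [20.6 40.3] 87.4 0.07
sC 0.035 94 [ 494.5 -357.9] [20.1 39.2] 87.7 0.049
sC 0.05 68 [ 493.3 -358.1] [11.6 23.3] 87.0 0.069
[ 0.074  0.    -0.12 ] [[-0.    0.96  0.29]
 [ 1.    0.    0.  ]
 [ 0.    0.29 -0.96]] 342.84678800095674 -0.03173624205410516
stop face+x [0.4978 0.1048 0.046 ]
stopL [0.4981 0.1315 0.046 ]
stopL2 [0.456  0.1309 0.046 ]
blk f1 [0.4974 0.0515 0.045 ]
blk f2 [0.4529 0.0516 0.045 ]
blk b1 [ 0.4955 -0.0125  0.045 ]
blk b2 [ 0.4513 -0.0119  0.045 ]
shaft [0.4732 0.0199 0.065 ]
plateTL [0.5248 0.1869 0.01  ]
BL [0.4356 0.1882 0.01  ]
TR [ 0.5162 -0.0576  0.01  ]
BR [ 0.4277 -0.0556  0.01  ]
```

View pics/w0.png

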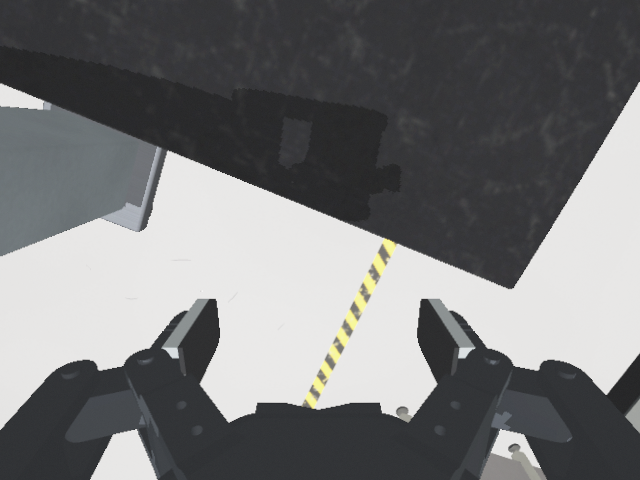

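```bash
python3 - <<'E'
from h import *
print(rel([.424,-.1965,.20]))
E
```

```text
[ 316.4 -330.6   52.9]
```

Candidates, in top view pixels: the knob is steel at (180,279), with an orange look-alike at (176,313). The spare spacers are aluminium at (401,215), (408,291) and (474,262). The black ones at (375,225) and (427,226) are look-alikes, and the spacer at (285,270) is already in the channel. The crops confirm the colours. I choose spacer (408,291) and the steel knob at (180,279). The gap is about 53 mm, so exactly one more spacer is needed.

```bash
python3 -m jog '[[[20,-21,3],-7],[[44,-46,7],-14],[[70,-73,11],-21],[[96,-100,15],-28],[[122,-127,20],-35],[[148,-154,25],-42],[[174,-182,29],-49],[[200,-209,33],-56]]' 60 40; python3 -c "
from h import *
print(rel([.424,-.1965,.20]),tool()[0],env.read_state()['tool_rot'])"
```

```text
time_s: 0.82
eef_pos: [0.3632, -0.3519, 0.2197]
tool_rot: [-180.0, -0.0, 78.8]
force: [0.7, 0.7, -0.9]
opening: 0.705
[164.2  29.5  19.8] [ 0.36324981 -0.35189042  0.21970835] [-1.79977048e+02 -3.30233720e-02  7.88251842e+01]
```

```bash
python3 -m jog '[[[28,5,4],-7],[[56,10,7],-14],[[84,15,11],-21],[[112,20,14],-28],[[140,25,18],-36],[[164,29,20],-36],[[164,29,20],-36]]'; python3 -c "
from h import *
print(rel([.424,-.1965,.20]),env.read_state()['tool_rot'])
w=shot('wrist','w1')"
```

```text
time_s: 1.4
eef_pos: [0.4245, -0.1953, 0.1993]
tool_rot: [180.0, -0.2, 114.8]
force: [0.1, -0.1, 0.5]
opening: 0.704
[-0.9 -0.9 -0.7] [ 1.79996477e+02 -1.61461247e-01  1.14759893e+02]
```

View pics/w1.png

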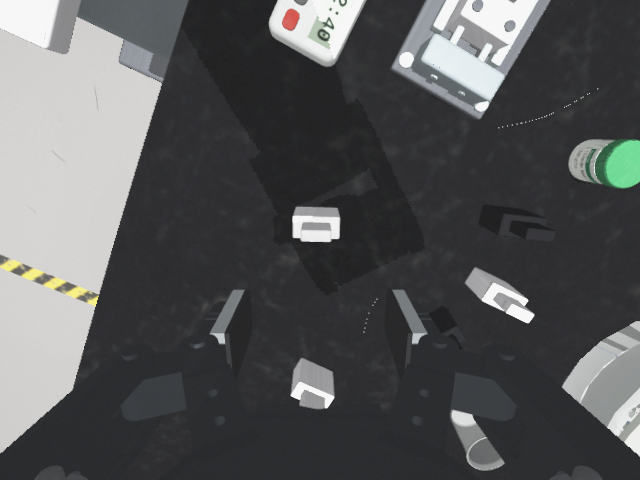

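The wrist view shows the white spare centred at (316,224), with its tab at (316,236). The black one is at right (515,225) and the spacer sC sits under the palm at (313,385).

```bash
cat >> h.py <<'E'
def box(s,u,v,r,lo,hi):
    P=depthpts(s)[max(v-r,0):v+r,max(u-r,0):u+r].reshape(-1,3); q=P[(P[:,2]>lo)&(P[:,2]<hi)]
    b=cv2.minAreaRect((q[:,:2]*1000).astype(np.float32)); return len(q),np.round(b[0],1),np.round(b[1],1),round(b[2],1),q[:,2].max().round(4)
E
python3 - <<'E'
from h import *
s=load("w1.npz")
print(box(s,316,224,45,.037,.044)); print(box(s,316,224,45,.06,.07)); b=box(s,316,224,45,.06,.07)
print(rel([b[1][0]/1e3,b[1][1]/1e3,.066]))
E
```

```text
(611, array([ 421.9, -196.6]), array([39.8, 19.2]), 23.0, np.float64(0.0438))
(400, array([ 421.9, -196.9]), array([23.4, 10. ]), 24.4, np.float64(0.0659))
[  1.1  -2.  133.7]
```

```bash
python3 -m jog '[[[1,-2,36],0],[[1,-2,72],0],[[1,-2,100],0],[[1,-2,120],0],[[1,-2,130],0],[[1,-2,134],0],[[1,-2,134],0]]' && python3 -m jog '[[[0,0,0],0],[[0,0,0],0],[[0,0,0],0],[[0,0,0],0],[[0,0,0],0],[[0,0,0],0]]' 0 50
```

```text
time_s: 2.03
eef_pos: [0.4218, -0.1995, 0.066]
tool_rot: [-180.0, -0.0, 114.5]
force: [0.4, 0.1, 0.4]
opening: 0.703
time_s: 2.53
eef_pos: [0.4231, -0.1998, 0.0679]
tool_rot: [179.9, 0.2, 114.5]
force: [-0.2, -0.8, 6.8]
opening: 0.263
```

```bash
python3 -m jog '[[[0,0,-12],0],[[0,0,-36],0],[[0,0,-70],0],[[0,0,-100],0],[[0,0,-110],0],[[0,0,-110],0]]'; python3 -c "
from h import *
w=shot('wrist','w2'); print(rel([.478,.068,.175]),env.read_state()['opening'])"
```

```text
time_s: 3.03
eef_pos: [0.4235, -0.2, 0.1794]
tool_rot: [179.8, 0.3, 114.5]
force: [-0.1, -0.9, -1.3]
opening: 0.266
[220.  161.4   1.7] 0.2652859903732053
```

View pics/w2.png

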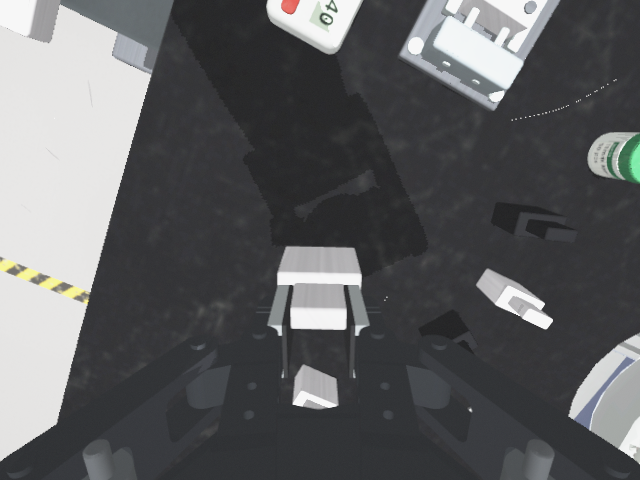

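```bash
python3 -m jog '[[[20,15,-1],2],[[50,37,-2],6],[[85,62,-3],11],[[120,88,-5],16],[[155,114,-5],21],[[188,138,-5],25],[[211,155,-5],26.5],[[220,161,-5],26.5]]';  python3 -m jog '[[[0,0,0],0],[[0,0,0],0],[[0,0,0],0]]'; python3 -c "
from h import *
w=shot('wrist','w3'); print(rel([.478,.068,.175]),env.read_state()['opening'])"
```

```text
time_s: 3.75
eef_pos: [0.4758, 0.0718, 0.1783]
tool_rot: [-179.7, -0.1, 88.2]
force: [-0.2, -0.3, -1.2]
opening: 0.263
time_s: 4.0
eef_pos: [0.4765, 0.0671, 0.1799]
tool_rot: [-179.8, 0.0, 88.0]
force: [0.4, 0.3, -1.1]
opening: 0.268
[1.3 1.3 5.3] 0.27082900300806734
```

View pics/w3.png

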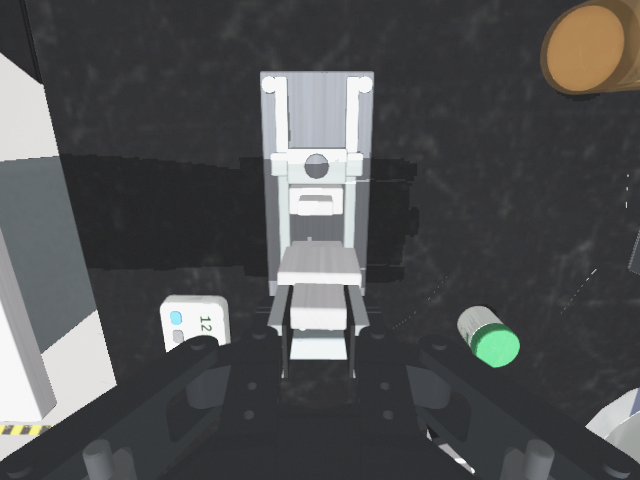

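The held spacer's plate is at (319,262) and its tab at (319,300). Ahead of it spacer 0 stands at (315,203) and the end stop is at (316,163). Rails run on both sides.

```bash
python3 - <<'E'
from h import *
s=load("w3.npz"); P=depthpts(s)
def rg(n,u0,u1,v0,v1,lo,hi):
    q=P[v0:v1,u0:u1].reshape(-1,3); q=q[(q[:,2]>lo)&(q[:,2]<hi)]
    if len(q)<5: print(n,len(q));return
    b=cv2.minAreaRect((q[:,:2]*1000).astype(np.float32)); print(n,len(q),np.round(b[0],1),np.round(b[1],1),round(b[2],1),np.median(q[:,2]).round(4),(q.min(0)*1e3).round(1),(q.max(0)*1e3).round(1))
rg("s0 tab",285,350,180,225,.07,.08)
rg("s0 plate",285,350,180,225,.047,.053)
rg("stop",283,350,145,185,.044,.049)
rg("plate held",270,368,240,290,.13,.17)
rg("tab held",285,355,280,335,.165,.2)
rg("lipL",270,288,80,145,.017,.023)
rg("lipR",347,362,80,145,.017,.023)
q=P[240:290,270:368].reshape(-1,3);print(np.nanpercentile(q[:,2],[50,80,95]).round(4))
q=P[345:358,300:340].reshape(-1,3);print(np.nanmedian(q,0).round(4))
p,R=tool();print(p)
E
```

```text
s0 tab 558 [474.   93.5] [10.5 23.7] 88.4 0.0738 [462.1  88.2  70. ] [486.   99.1  76.1]
s0 plate 765 [474.2  93.4] [19.9 39.9] 87.8 0.049 [454.3  82.8  47. ] [494.4 103.9  52.8]
stop 1429 [475.4 118.2] [25.4 43.5] 87.9 0.0451 [453.5 105.1  44. ] [497.  131.6  48.3]
plate held 2632 [476.2  76.1] [ 8.1 39.7] 85.6 0.1503 [456.3  70.6 130. ] [496.1  80.9 166.8]
tab held 2553 [475.9  67.3] [22.2 29.5] 88.2 0.1758 [461.5  55.8 165. ] [491.   78.8 195.9]
lipL 743 [449.5 158.1] [47.   9.2] 88.2 0.0191 [444.6 134.5  17. ] [454.6 181.7  21. ]
lipR 699 [504.4 156.1] [47.1  8.6] 89.0 0.019 [499.9 132.6  17. ] [509.1 179.7  21.2]
[0.1336 0.1511 0.1567]
[ 0.4722 -0.04    0.043 ]
[0.47670511 0.06679103 0.18029878]
```

```bash
python3 -m jog '[[[-2.5,-2,10],0],[[-2.5,-2,36],0],[[-2.5,-2,60],0],[[-2.5,-2,76],0],[[-2.5,-2,84],0],[[-2.5,-2,84],0]]'; python3 - <<'E'
from h import *
s=shot("wrist","w4"); P=depthpts(s)
for z0 in (.045,.055,.06,.065):
  pass
m=cv2.imread("pics/w4.png"); cv2.imwrite("pics/w4c.png",cv2.resize(m[120:440,220:420],None,fx=2,fy=1.8))
print(rel([0,0,0]),tool()[0])
E
```

```text
time_s: 4.55
eef_pos: [0.4732, 0.0647, 0.0947]
tool_rot: [-179.7, -0.0, 87.9]
force: [-0.3, 0.2, -0.2]
opening: 0.264
[ -81.9 -471.6   97.4] [0.4744671  0.06483078 0.09636114]
```

View pics/w4c.png

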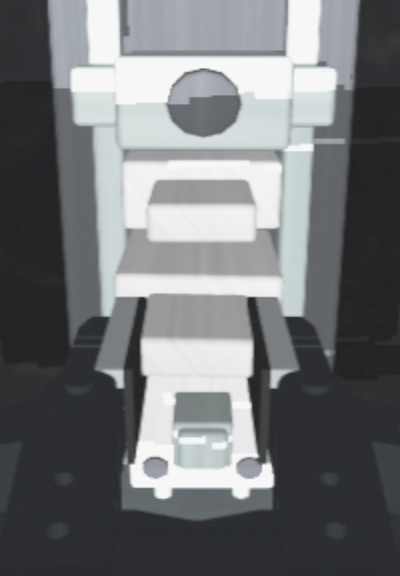

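The spacer is centred between the lips, clear of spacer 0 ahead and of the block with its shaft behind (crop 203,430). Lowering it.

```bash
python3 -m jog '[[[0,0,5],0],[[0,0,9],0],[[0,0,12],0],[[0,0,14],0],[[0,0,15],0],[[0,0,15],0]]'; python3 - <<'E'
from h import *
s=shot("wrist","w5")
m=cv2.imread("pics/w5.png"); cv2.imwrite("pics/w5c.png",cv2.resize(m[120:440,220:420],None,fx=2,fy=1.8))
print(tool()[0])
E
```

```text
time_s: 5.1
eef_pos: [0.4752, 0.0657, 0.0823]
tool_rot: [-180.0, 0.0, 88.0]
force: [-0.5, -0.3, -0.3]
opening: 0.27
[0.47523036 0.06570579 0.08239385]
```

View pics/w5c.png

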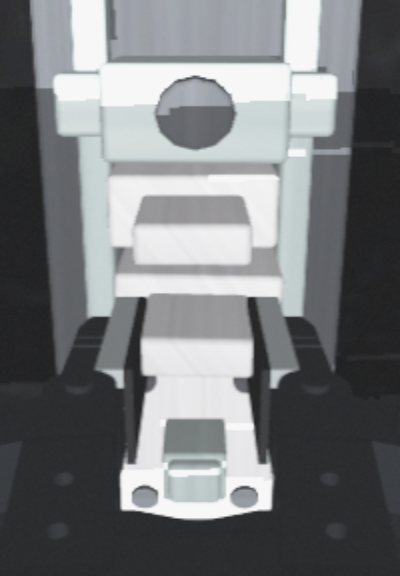

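```bash
python3 -m jog '[[[0,0,1.5],0],[[0,0,3],0],[[0,0,3],0],[[0,0,3],0]]'
```

```text
time_s: 5.48
eef_pos: [0.4751, 0.0656, 0.0792]
tool_rot: [-180.0, -0.0, 88.0]
force: [0.0, 0.5, -1.9]
opening: 0.263
```

```bash
python3 -m jog '[[[0,0,1],0],[[0,0,2],0],[[0,0,2],0],[[0,0,2],0]]'
```

```text
time_s: 5.82
eef_pos: [0.4755, 0.0656, 0.0779]
tool_rot: [180.0, -0.0, 88.0]
force: [-0.6, 0.4, 4.1]
opening: 0.265
```

```bash
python3 -m jog '[[[0,0,-1],0],[[0,0,-1],0],[[0,0,-1],0],[[0,0,-1],0],[[0,0,-1],0]]' 60 50; python3 -m jog '[[[0,0,-20],0],[[0,0,-50],0],[[0,0,-90],0],[[0,0,-120],0],[[0,0,-130],0],[[0,0,-130],0]]'; python3 - <<'E'
from h import *
s=shot("wrist","w6"); P=depthpts(s)
print(tool()[0], rel([.459,.3447,.20]))
E
```

```text
time_s: 6.23
eef_pos: [0.4751, 0.0656, 0.0782]
tool_rot: [-180.0, 0.0, 88.0]
force: [0.2, -1.3, -0.4]
opening: 0.701
time_s: 6.73
eef_pos: [0.4772, 0.0655, 0.212]
tool_rot: [179.6, 0.0, 88.0]
force: [-0.7, -0.5, 0.5]
opening: 0.704
[0.47577459 0.06556056 0.20927095] [278.4 -26.5   9.2]
```

View pics/w6.png

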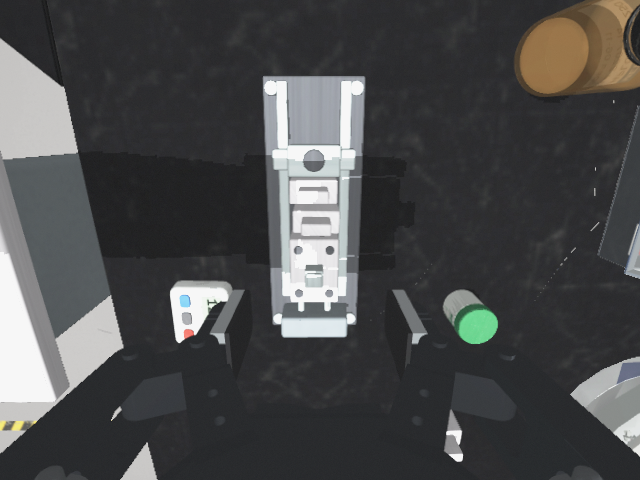

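Both spacers now stand in the channel, at (314,190) and (316,222). The block is at (314,265) and its shaft at (314,278).

```bash
python3 - <<'E'
from h import *
s=load("w6.npz"); P=depthpts(s)
def rg(n,u0,u1,v0,v1,lo,hi):
    q=P[v0:v1,u0:u1].reshape(-1,3); q=q[(q[:,2]>lo)&(q[:,2]<hi)]
    if len(q)<5: print(n,len(q));return
    b=cv2.minAreaRect((q[:,:2]*1000).astype(np.float32)); print(n,len(q),np.round(b[0],1),np.round(b[1],1),round(b[2],1),np.median(q[:,2]).round(4),(q.min(0)*1e3).round(1),(q.max(0)*1e3).round(1))
rg("s0 plate",285,350,170,207,.0475,.053)
rg("s1 plate",285,350,205,239,.0475,.053)
rg("s1 tab",285,350,205,235,.07,.08)
rg("stop",283,350,145,180,.044,.049)
rg("block",280,348,238,305,.042,.048)
rg("shaft",298,330,262,292,.059,.067)
rg("shaft13",298,330,262,292,.063,.067)
# shaft pixel top
m=cv2.imread("pics/w6.png")
c=cv2.resize(m[170:320,260:370],None,fx=5,fy=4,interpolation=cv2.INTER_CUBIC); cv2.imwrite("pics/w6c.png",c)
E
```

```text
s0 plate 627 [474.5  98. ] [27.8 39.3] 87.6 0.049 [454.3  83.5  47.5] [494.  112.   52.3]
s1 plate 586 [475.6  68.1] [19.7 39.6] 86.3 0.0491 [455.4  57.3  47.5] [495.1  78.9  52.9]
s1 tab 371 [475.4  68.8] [ 9.1 23.6] 87.7 0.0739 [463.5  63.8  70.1] [487.2  73.7  76.1]
stop 1146 [475.6 117.4] [27.5 43.2] 87.9 0.0451 [453.6 103.6  44. ] [497.  131.9  48.8]
block 2608 [471.9  21. ] [61.4 44. ] 87.7 0.0441 [449.2 -10.2  42. ] [494.1  52.4  47.9]
shaft 329 [471.9  21. ] [16.1 15.6] 87.8 0.0635 [463.8  12.7  59. ] [479.8  28.9  66. ]
shaft13 195 [471.9  20.8] [13.1 12. ] 87.4 0.0641 [465.7  14.   63. ] [478.   27.2  66. ]
```

View pics/w6c.png

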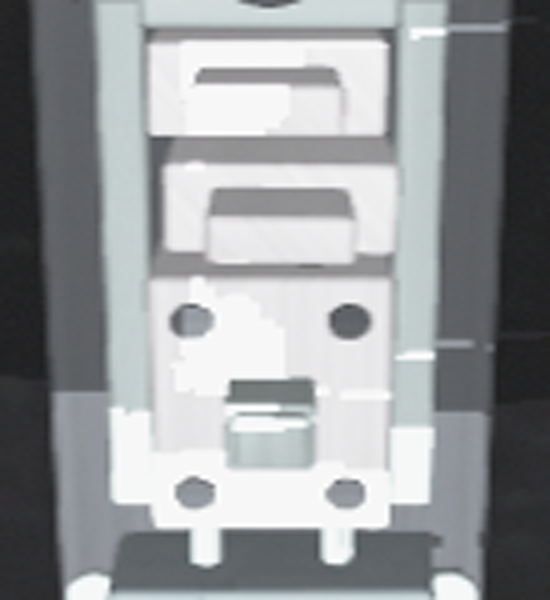

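```bash
python3 -m jog '[[[20,-2,1],0],[[50,-5,3],0],[[90,-9,5],0],[[130,-13,6],1],[[170,-16,7],2],[[210,-20,8],2],[[245,-23,9],2],[[270,-26,9],2]]' 60;python3 -m jog '[[[8,0,0],0],[[8,0,0],0],[[8,0,0],0]]'; python3 - <<'E'
from h import *
s=shot("wrist","w7"); P=depthpts(s)
print(tool()[0], env.read_state()["tool_rot"],rel([.459,.3447,.20]))
print(proj(s,[.459,.345,.055]))
E
```

```text
time_s: 7.45
eef_pos: [0.4563, 0.3384, 0.1954]
tool_rot: [-179.7, 0.1, 86.1]
force: [-0.1, -0.7, 0.0]
opening: 0.705
time_s: 7.7
eef_pos: [0.4583, 0.3435, 0.197]
tool_rot: [-179.8, 0.2, 86.0]
force: [-0.8, 0.3, -0.1]
opening: 0.697
[0.45869215 0.3429931  0.19762148] [-1.79861045e+02  1.20428678e-01  8.59720321e+01] [ 1.7  0.2 -2.4]
[[321.08799387 228.9846674 ]]
```

View pics/w7.png

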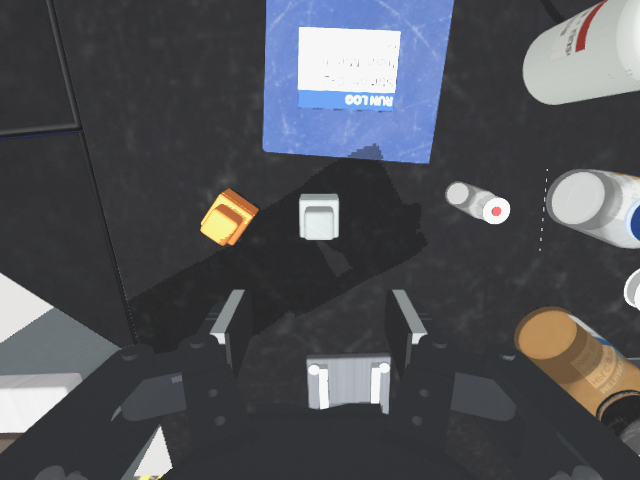

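The steel knob is at (319,220), with the orange look-alike clear of the fingers at (228,220).

```bash
python3 - <<'E'
from h import *
s=load("w7.npz")
b=box(s,319,222,40,.05,.06);print(b);print(box(s,319,222,40,.027,.034)); print(box(s,319,222,40,.01,.06))
print(rel([b[1][0]/1e3,b[1][1]/1e3,.057]))
E
```

```text
(853, array([457.6, 347.6]), array([23.2, 24.1]), 85.7, np.float64(0.0559))
(588, array([457.5, 347.4]), array([33.9, 33.4]), 85.6, np.float64(0.034))
(1678, array([457.5, 347.4]), array([34. , 33.4]), 85.9, np.float64(0.0559))
[  4.8  -1.1 140.6]
```

```bash
python3 -m jog '[[[5,-1,36],0],[[5,-1,72],0],[[5,-1,104],0],[[5,-1,126],0],[[5,-1,135],0],[[5,-1,137],0],[[5,-1,137],0]]' && python3 -m jog '[[[0,0,0],0],[[0,0,0],0],[[0,0,0],0],[[0,0,0],0],[[0,0,0],0],[[0,0,0],0]]' 0 60;  python3 -m jog '[[[0,0,-10],0],[[0,0,-36],0],[[0,0,-76],0],[[0,0,-100],0],[[0,0,-110],0],[[0,0,-110],0]]'; python3 - <<'E'
from h import *
s=shot("wrist","w8")
print(tool()[0],env.read_state()["tool_rot"])
E
```

```text
time_s: 8.33
eef_pos: [0.459, 0.3485, 0.0625]
tool_rot: [-180.0, 0.0, 85.9]
force: [1.2, 0.1, 0.3]
opening: 0.702
time_s: 8.83
eef_pos: [0.4597, 0.3501, 0.0645]
tool_rot: [179.8, -0.1, 86.0]
force: [-1.3, -1.2, 6.5]
opening: 0.261
time_s: 9.33
eef_pos: [0.46, 0.3503, 0.1759]
tool_rot: [179.7, -0.2, 86.0]
force: [0.2, -0.4, -0.9]
opening: 0.265
[0.45873524 0.34957795 0.17318327] [ 1.79895974e+02 -6.42673158e-02  8.60122085e+01]
```

View pics/w8.png

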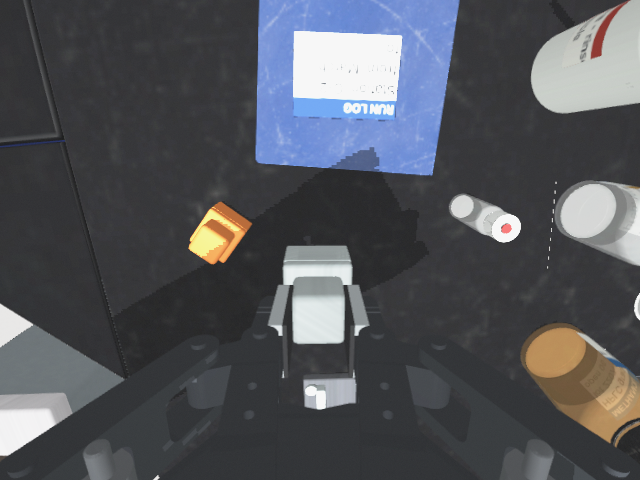

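The knob is gripped at (319,290) and lifted. Next I measure it in the jaws.

```bash
python3 - <<'E'
from h import *
s=load("w8.npz"); P=depthpts(s); p,R=tool(); L=(P-p)@R*1000
for n,(u0,u1,v0,v1) in dict(hub=(280,358,240,280),head=(285,352,274,348)).items():
    q=L[v0:v1,u0:u1].reshape(-1,3); print(n,np.nanpercentile(q[:,2],[2,20,50,80]).round(1))
q=L[248:274,283:353].reshape(-1,3)
for lo,hi in((15,40),):
    k=q[(q[:,2]>lo)&(q[:,2]<hi)]; print(len(k),k.min(0).round(1),k.max(0).round(1),np.median(k,0).round(1))
q=L[274:346,290:348].reshape(-1,3); k=q[(q[:,2]>-10)&(q[:,2]<18)]; print(len(k),k.min(0).round(1),k.max(0).round(1))
for v in range(246,346,8): print(v,L[v,320].round(1))
print(rel([.4719,.0209,.175]))
E
```

```text
hub [ 27.3  31.7  42.8 173.7]
head [-16.7   6.8   8.   19.3]
1017 [  9.6 -17.1  29.5] [15.4 16.8 40. ] [13.8  0.1 32.3]
3308 [-14.1 -12.3  -9.9] [12.  12.9 17.9]
246 [14.8  1.3 60.5]
254 [15.   1.2 46.3]
262 [14.9  1.1 34.8]
270 [12.   1.1 31.7]
278 [ 9.7  1.  27.3]
286 [ 9.8  0.9 18.1]
294 [ 9.8  0.9 10.1]
302 [7.4 0.9 7.3]
310 [3.3 0.9 8. ]
318 [-0.3  0.9  7.6]
326 [-4.   0.9  7.3]
334 [-8.6  0.9  8.2]
342 [-12.2   0.9   7.6]
[-327.    36.    -2.1]
```

```bash
python3 -m jog '[[[-20,2,0],0],[[-55,6,0],0],[[-95,10,0],0],[[-135,14,0],-1],[[-175,19,0],-1.8],[[-215,23,0],-1.8],[[-250,27,0],-1.8],[[-280,30,0],-1.8]]'; python3 -c "
from h import *
print(tool()[0],env.read_state()['tool_rot'],rel([.472,.023,.175]))"
```

```text
time_s: 10.05
eef_pos: [0.4668, 0.0659, 0.1692]
tool_rot: [-179.7, 0.0, 87.8]
force: [0.7, -0.3, -0.7]
opening: 0.265
[0.4667786  0.06590158 0.16923601] [-1.79684423e+02  5.81226653e-03  8.77508499e+01] [-42.7   6.9  -5.8]
```

```bash
python3 -m jog '[[[-20,3,0],0],[[-40,5,0],0],[[-43,5,0],0],[[-43,5,0],0],[[-43,5,0],0],[[-43,5,0],0]]'; python3 -c "
from h import *
print(tool()[0],env.read_state()['tool_rot'],rel([.472,.023,.145]))
shot('wrist','w9');print(tool()[0])"
```

```text
time_s: 10.55
eef_pos: [0.4715, 0.0258, 0.1712]
tool_rot: [-179.9, -0.0, 87.9]
force: [1.3, -0.5, -1.8]
opening: 0.262
[0.47154656 0.02581779 0.17119493] [-1.79872404e+02 -3.88513464e-02  8.78617311e+01] [-2.8  0.6 26.2]
[0.47173886 0.02588284 0.17152082]
```

View pics/w9.png

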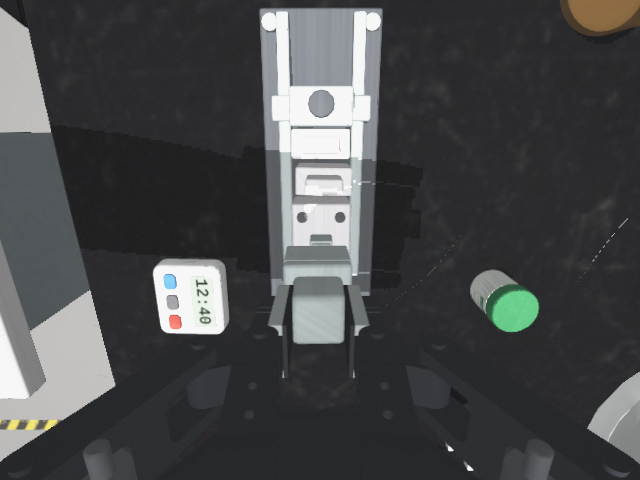

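The knob is held over the block. The shaft tip peeks out at (320,240), just in line with the knob at (318,290).

```bash
python3 - <<'E'
from h import *
s=load("w9.npz"); P=depthpts(s); p,R=tool(); L=(P-p)@R*1000
def rg(n,u0,u1,v0,v1,lo,hi):
    W=P[v0:v1,u0:u1].reshape(-1,3);q=L[v0:v1,u0:u1].reshape(-1,3); q=q[(W[:,2]>lo)&(W[:,2]<hi)]
    b=cv2.minAreaRect(q[:,:2].astype(np.float32)); print(n,len(q),np.round(b[0],2),np.round(b[1],1),round(b[2],1),q.min(0).round(1),q.max(0).round(1))
rg("shaft",300,340,230,247,.0595,.067)
rg("block",285,355,196,235,.042,.048)
rg("hub",280,358,248,276,.12,.145)
E
```

```text
shaft 131 [0.9  0.47] [ 3.6 15.5] 0.7 [ -1.   -7.3 107. ] [  2.6   8.2 112. ]
block 1837 [13.68  0.66] [23.9 43.8] 0.3 [  1.6 -21.3 123.9] [ 25.6  22.5 129.5]
hub 1510 [11.29 -1.73] [ 6.7 34.2] 1.3 [  7.6 -18.8  32.8] [14.5 15.3 51.5]
```

```bash
python3 - <<'E'
from h import *
# tool frame from camera mount: world_from_camera = T_tool * M ; M nominal from w0-like relation
for f in ("w8","w9"):
    s=load(f+".npz"); P=depthpts(s); T=s["world_from_camera"]
    C=(P-T[:3,3])@T[:3,:3]*1000   # camera frame
    M=np.array([[0,np.cos(np.arcsin(.29)),.29],[1,0,0],[0,.29,-.957]]); L=C@M.T+np.array([74,0,-120])
    print(f,Rn.from_matrix(T[:3,:3]@M.T).as_euler("xyz",degrees=True).round(2),(T[:3,3]-T[:3,:3]@M.T@np.array([.074,0,-.12])).round(4))
    for v in (252,256,260,264,268,272):
        r=L[v,270:370]; k=r[(r[:,2]>25)&(r[:,2]<60)]; print(v,k[:,1].min().round(1),k[:,1].max().round(1),k[:,0].mean().round(1),np.median(k[:,2]).round(1), end=" | ")
    r=L[285:335,270:370].reshape(-1,3); k=r[(r[:,2]>5)&(r[:,2]<11)]; print("head",k[:,1].min().round(1),k[:,1].max().round(1))
    if f=="w9":
        for v in (200,215,225): 
            r=L[v,280:360]; k=r[(r[:,2]>118)&(r[:,2]<135)]; print("blk",v,k[:,1].min().round(1),k[:,1].max().round(1))
        for v in (236,239,242): 
            r=L[v,290:350]; k=r[(r[:,2]>100)&(r[:,2]<113)]; print("shaft",v,k[:,1].min().round(1),k[:,1].max().round(1),k[:,0].mean().round(1),k[:,2].mean().round(1))
E
```

```text
w8 [ 1.7975e+02 -4.0000e-02  8.5930e+01] [0.4588 0.3503 0.1759]
252 -17.2 16.0 14.0 52.9 | 256 -17.2 16.0 14.0 46.4 | 260 -17.2 16.1 13.7 41.5 | 264 -16.7 16.0 13.8 35.8 | 268 -17.1 16.6 12.3 34.3 | 272 -17.2 16.5 10.2 34.2 | head -20.4 21.6
w9 [-1.7979e+02  1.2000e-01  8.7770e+01] [0.4703 0.0259 0.1711]
252 -17.2 16.1 14.0 52.9 | 256 -17.3 16.0 14.0 46.4 | 260 -17.3 16.0 13.7 41.4 | 264 -16.7 16.1 13.8 35.7 | 268 -17.1 16.7 12.3 34.3 | 272 -17.3 16.6 10.3 34.2 | head -20.3 21.4Traceback (most recent call last):
  File "<stdin>", line 13, in <module>
    return umr_minimum(a, axis, None, out, keepdims, initial, where)
ValueError: zero-size array to reduction operation minimum which has no identity
```

```bash
python3 - <<'E'
from h import *
s=load("w9.npz"); P=depthpts(s); T=s["world_from_camera"]
M=np.array([[0,.957,.29],[1,0,0],[0,.29,-.957]]); L=((P-T[:3,3])@T[:3,:3]*1000)@M.T+np.array([74,0,-120])
def rg(n,u0,u1,v0,v1):
    W=P[v0:v1,u0:u1].reshape(-1,3);q=L[v0:v1,u0:u1].reshape(-1,3)
    for lo,hi in((.0585,.067),(.041,.049)):
        k=q[(W[:,2]>lo)&(W[:,2]<hi)]
        if len(k)<9: continue
        b=cv2.minAreaRect(k[:,:2].astype(np.float32)); print(n,lo,len(k),np.round(b[0],2),np.round(b[1],1),round(b[2],1),k.min(0).round(1),k.max(0).round(1))
rg("shaft",300,340,225,247); rg("blk",285,355,196,230)
E
```

```text
shaft 0.0585 137 [1.26 2.08] [ 3.6 15.6] 0.5 [ -0.6  -5.7 106.6] [  3.    9.9 112.5]
shaft 0.041 615 [1.73 1.1 ] [29.7 16.5] 89.8 [ -6.6 -13.7 122.1] [ 10.  16. 130.]
blk 0.041 1580 [16.05  2.15] [43.6 20.1] 89.7 [  5.9 -19.6 123.4] [ 26.  24. 130.]
```

```bash
python3 - <<'E'
from h import *
s=load("w9.npz"); print(s["cx"],s["cy"],s["fx"])
P=depthpts(s)
for v in (238,241,215): print(v,[(u,round(float(P[v,u,2]),3)) for u in range(292,352,3)])
m=cv2.imread("pics/w9.png"); cv2.imwrite("pics/w9c.png",cv2.resize(m[190:290,270:370],None,fx=6,fy=6,interpolation=cv2.INTER_CUBIC))
E
```

```text
318.0410161505306 238.3836876354873 342.84678800095674
238 [(292, 0.018), (295, 0.045), (298, 0.044), (301, 0.043), (304, 0.045), (307, 0.043), (310, 0.044), (313, 0.055), (316, 0.057), (319, 0.055), (322, 0.056), (325, 0.055), (328, 0.055), (331, 0.056), (334, 0.044), (337, 0.043), (340, 0.044), (343, 0.045), (346, 0.045), (349, 0.044)]
241 [(292, 0.018), (295, 0.043), (298, 0.044), (301, 0.044), (304, 0.044), (307, 0.041), (310, 0.059), (313, 0.061), (316, 0.061), (319, 0.061), (322, 0.06), (325, 0.06), (328, 0.06), (331, 0.06), (334, 0.045), (337, 0.044), (340, 0.044), (343, 0.045), (346, 0.045), (349, 0.043)]
215 [(292, 0.043), (295, 0.044), (298, 0.046), (301, 0.045), (304, 0.045), (307, 0.045), (310, nan), (313, 0.044), (316, 0.045), (319, 0.043), (322, 0.045), (325, 0.045), (328, 0.045), (331, 0.044), (334, 0.044), (337, 0.045), (340, 0.045), (343, 0.046), (346, 0.044), (349, 0.043)]
```

View pics/w9c.png

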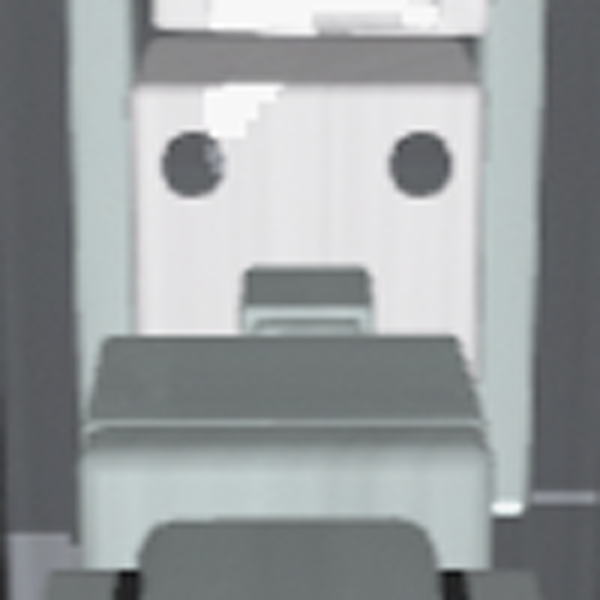

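```bash
python3 -m jog '[[[-2.3,2.4,8],0],[[-2.3,2.4,22],0],[[-2.3,2.4,31],0],[[-2.3,2.4,33],0],[[-2.3,2.4,33],0],[[-2.3,2.4,33],0]]'; python3 - <<'E'
from h import *
s=shot("wrist","w10"); print(tool()[0])
m=cv2.imread("pics/w10.png"); cv2.imwrite("pics/w10c.png",cv2.resize(m[130:290,260:380],None,fx=5,fy=3.7,interpolation=cv2.INTER_CUBIC))
P=depthpts(s); T=s["world_from_camera"]
M=np.array([[0,.957,.29],[1,0,0],[0,.29,-.957]]); L=((P-T[:3,3])@T[:3,:3]*1000)@M.T+np.array([74,0,-120])
W=P[190:246,280:360].reshape(-1,3);q=L[190:246,280:360].reshape(-1,3)
k=q[(W[:,2]>.041)&(W[:,2]<.049)]; print(k.min(0).round(1),k.max(0).round(1),cv2.minAreaRect(k[:,:2].astype(np.float32)))
E
```

```text
time_s: 11.1
eef_pos: [0.4746, 0.0226, 0.1393]
tool_rot: [-180.0, -0.0, 87.8]
force: [0.3, -0.2, -0.5]
opening: 0.26
[0.47497433 0.02251477 0.13974631]
[  3.8 -23.4  90.1] [41.4 20.7 98.1] ((22.635549545288086, -1.355245590209961), (44.05418395996094, 37.63890075683594), 89.75293731689453)
```

View pics/w10c.png

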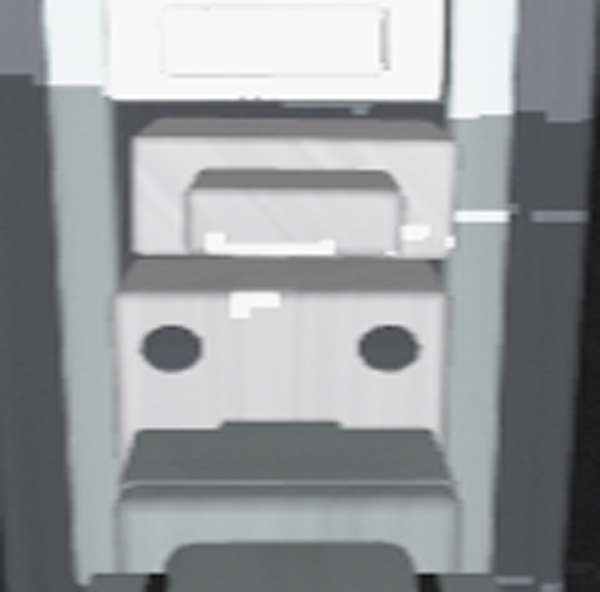

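```bash
python3 -m jog '[[[0,-0.9,0],0],[[0,-0.9,0],0],[[0,-0.9,0],0],[[0,-0.9,0],0],[[0,-0.9,0],0],[[0,-0.9,0],0]]'; python3 - <<'E'
from h import *
for i in range(3):
    s=shot("wrist","w11%d"%i); p=tool()[0]
    P=depthpts(s); T=s["world_from_camera"]
    M=np.array([[0,.957,.29],[1,0,0],[0,.29,-.957]]); L=((P-T[:3,3])@T[:3,:3]*1000)@M.T+np.array([74,0,-120])
    W=P[209:246,280:360].reshape(-1,3);q=L[209:246,280:360].reshape(-1,3)
    k=q[(W[:,2]>.041)&(W[:,2]<.049)]; r=L[248:272,270:370].reshape(-1,3); h=r[(r[:,2]>33)&(r[:,2]<50)]
    print(p.round(4),"blk",k.min(0).round(1),k.max(0).round(1),cv2.minAreaRect(k[:,:2].astype(np.float32))[0],"hub",h.min(0).round(1),h.max(0).round(1))
m=cv2.imread("pics/w112.png"); cv2.imwrite("pics/w11c.png",cv2.resize(m[130:290,260:380],None,fx=5,fy=3.7,interpolation=cv2.INTER_CUBIC))
E
```

```text
time_s: 11.65
eef_pos: [0.4737, 0.0224, 0.1394]
tool_rot: [180.0, 0.0, 87.8]
force: [-0.5, -0.5, -1.5]
opening: 0.261
[0.4737 0.0225 0.1394] blk [  3.7 -22.5  90.5] [28.6 21.6 98. ] (16.17555809020996, -0.4550132751464844) hub [  9.8 -17.3  33. ] [14.6 16.7 50. ]
[0.4737 0.0224 0.1394] blk [  3.7 -22.4  90.7] [28.7 21.5 97.6] (16.194766998291016, -0.4141254425048828) hub [  9.7 -17.3  33. ] [14.7 16.7 50. ]
[0.4737 0.0225 0.1393] blk [  3.6 -22.5  90.6] [28.6 21.7 98. ] (16.239166259765625, -0.416595458984375) hub [  9.7 -17.4  33. ] [14.8 16.7 50. ]
```

View pics/w11c.png

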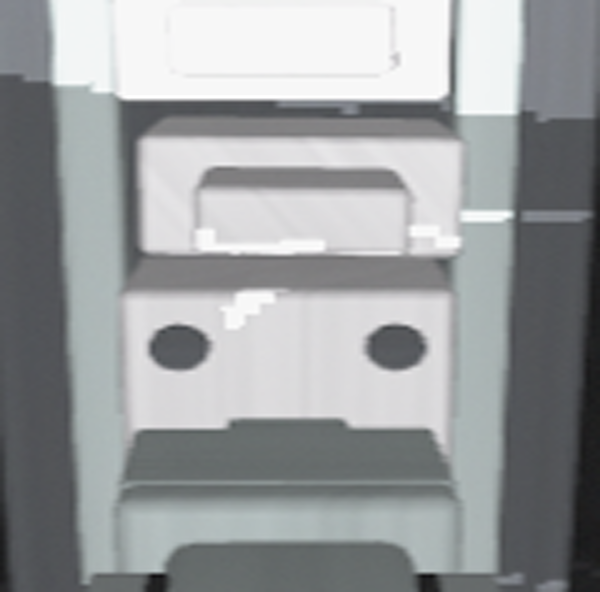

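Aligned within a few tenths of a millimetre: block at y −0.4, hub at y −0.3 in the tool frame. Lowering in steps while watching the force.

```bash
python3 -m jog '[[[0,0,4],0],[[0,0,8],0],[[0,0,11],0],[[0,0,13],0],[[0,0,15],0],[[0,0,15],0]]'
```

```text
time_s: 12.3
eef_pos: [0.4733, 0.0225, 0.1237]
tool_rot: [-179.9, -0.0, 87.8]
force: [0.2, -0.2, -1.3]
opening: 0.265
```

```bash
python3 -m jog '[[[0,0,1],0],[[0,0,2],0],[[0,0,3],0],[[0,0,4],0],[[0,0,5],0],[[0,0,5],0]]'
```

```text
time_s: 12.8
eef_pos: [0.4736, 0.0225, 0.1191]
tool_rot: [-180.0, -0.0, 87.8]
force: [-0.4, -0.1, -1.1]
opening: 0.264
```

```bash
python3 -m jog '[[[0,0,2],0],[[0,0,4],0],[[0,0,6],0],[[0,0,8],0],[[0,0,9],0],[[0,0,9],0]]'
```

```text
time_s: 13.3
eef_pos: [0.4734, 0.0225, 0.1099]
tool_rot: [-180.0, -0.0, 87.8]
force: [-0.0, -0.6, -1.8]
opening: 0.261
```

```bash
python3 -m jog '[[[0,0,1],0],[[0,0,2],0],[[0,0,3],0],[[0,0,3],0],[[0,0,3],0]]'
```

```text
time_s: 13.72
eef_pos: [0.474, 0.0224, 0.1095]
tool_rot: [-179.9, 0.0, 87.8]
force: [-5.7, 0.2, 10.4]
opening: 0.266
```

```bash
python3 - <<'E'
from h import *
s=shot("wrist","w12"); p=tool()[0]; print(p)
m=cv2.imread("pics/w12.png"); cv2.imwrite("pics/w12c.png",cv2.resize(m[110:350,230:400],None,fx=3.5,fy=2.5,interpolation=cv2.INTER_CUBIC))
P=depthpts(s)
for v in range(228,296,4): print(v,P[v,318].round(4))
s=shot("scene","s12"); m=cv2.imread("pics/s12.png"); cv2.imwrite("pics/s12c.png",cv2.resize(m[210:310,260:380],None,fx=6,fy=6,interpolation=cv2.INTER_CUBIC))
E
```

```text
[0.47396531 0.02239478 0.10943857]
228 [0.4735 0.0466 0.0457]
232 [0.4734 0.0438 0.044 ]
236 [0.4734 0.0419 0.0452]
240 [0.4732 0.0389 0.0432]
244 [0.4732 0.0367 0.0437]
248 [0.4732 0.0363 0.0497]
252 [0.4732 0.0364 0.0569]
256 [0.4732 0.0365 0.0633]
260 [0.4732 0.0364 0.0689]
264 [0.4732 0.0359 0.0729]
268 [0.4732 0.0347 0.0752]
272 [0.4731 0.033  0.076 ]
276 [0.473  0.0305 0.0753]
280 [0.473  0.0311 0.0813]
284 [0.4731 0.0316 0.0869]
288 [0.4731 0.0313 0.0904]
292 [0.4731 0.0313 0.0944]
```

View pics/w12c.png

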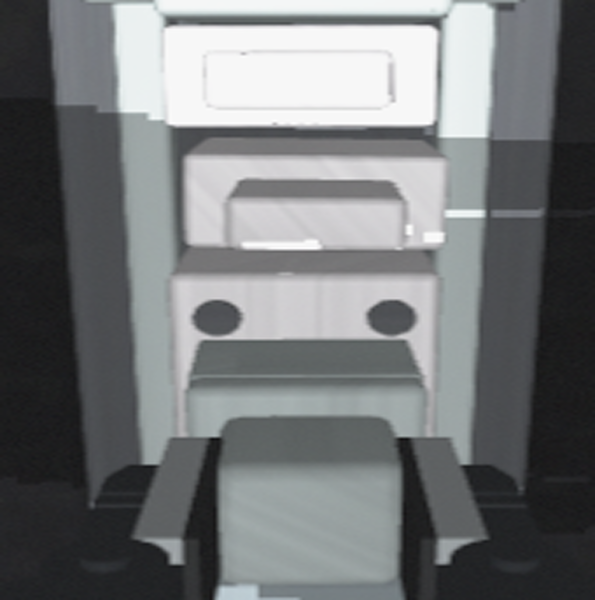

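View pics/s12c.png

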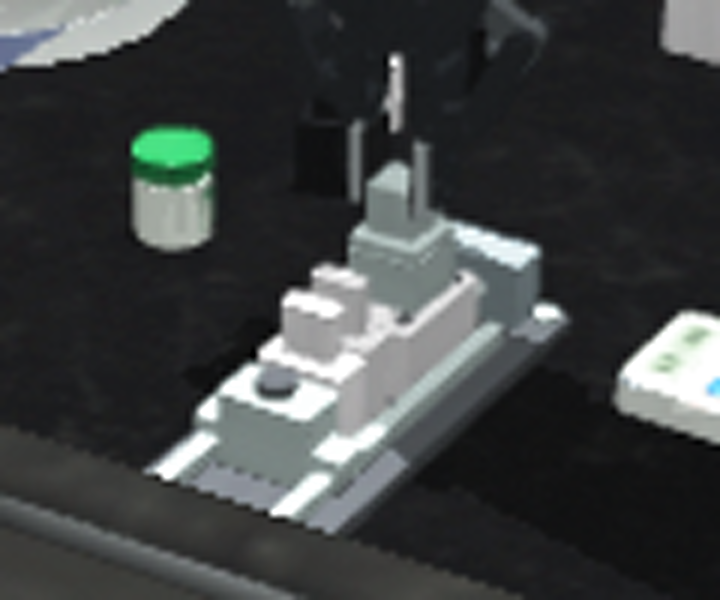

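The knob is home: the hub top reads 76 mm (expected 76) and the hub sits flush on the block. The scene view shows both spacers upright. Pushing next.

```bash
python3 -m jog '[[[0,-0.4,-0.7],0],[[2,-0.7,-0.7],0],[[4,-0.7,-0.7],0],[[6,-0.7,-0.7],0],[[8,-0.7,-0.7],0],[[9.5,-0.7,-0.7],0],[[10,-0.7,-0.7],0],[[10,-0.7,-0.7],0]]' 0 90
```

```text
time_s: 14.48
eef_pos: [0.4743, 0.0319, 0.1096]
tool_rot: [179.9, 0.1, 87.9]
force: [-3.2, -2.2, 7.6]
opening: 0.254
```

```bash
python3 -m jog '[[[1,-0.2,-0.3],0],[[2,-0.4,-0.3],0],[[3,-0.4,-0.3],0],[[4,-0.4,-0.3],0],[[4,-0.4,-0.3],0],[[4,-0.4,-0.3],0]]'
```

```text
time_s: 14.98
eef_pos: [0.4743, 0.0359, 0.1096]
tool_rot: [179.8, 0.1, 87.8]
force: [-1.5, -3.4, 5.5]
opening: 0.25
```

```bash
python3 -m jog '[[[0.5,0,0],0],[[1,0,0],0],[[1.5,0,0],0],[[1.5,0,0],0],[[1.5,0,0],0]]'
```

```text
time_s: 15.4
eef_pos: [0.4744, 0.0373, 0.1096]
tool_rot: [179.8, 0.1, 87.8]
force: [0.2, -3.2, 6.6]
opening: 0.25
```

```bash
python3 -m jog '[[[0.5,0,0],0],[[1,0,0],0],[[1,0,0],0],[[1,0,0],0]]'; python3 - <<'E'
from h import *
s=shot("wrist","w13")
m=cv2.imread("pics/w13.png"); cv2.imwrite("pics/w13c.png",cv2.resize(m[110:350,230:400],None,fx=3.5,fy=2.5,interpolation=cv2.INTER_CUBIC))
E
```

```text
time_s: 15.73
eef_pos: [0.4746, 0.0383, 0.1096]
tool_rot: [179.8, 0.1, 87.8]
force: [-0.4, -3.2, 6.2]
opening: 0.249
```

View pics/w13c.png

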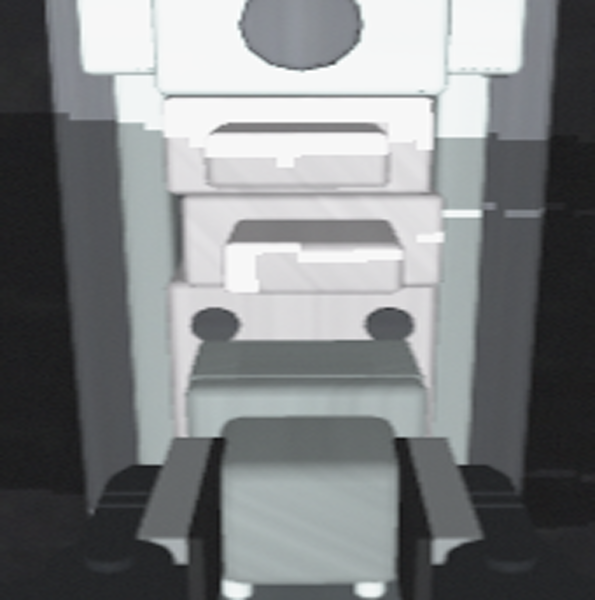

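```bash
python3 -m jog '[[[0.5,0,0],0],[[1,0,0],0],[[1,0,0],0],[[1,0,0],0]]'
```

```text
time_s: 16.12
eef_pos: [0.4746, 0.0387, 0.1096]
tool_rot: [179.8, 0.2, 87.9]
force: [-1.6, -5.0, 5.8]
opening: 0.247
```

```bash
python3 -m jog '[[[0.5,0,0],0],[[1,0,0],0],[[1,0,0],0],[[1,0,0],0]]'
```

```text
time_s: 16.45
eef_pos: [0.4747, 0.039, 0.1097]
tool_rot: [179.8, 0.3, 87.9]
force: [-1.4, -7.1, 5.5]
opening: 0.252
```

Contact: the stack has closed (y stops, force climbs about 2–3 N per mm).

```bash
python3 -m jog '[[[0.5,0,0],0],[[1,0,0],0],[[1.5,0,0],0],[[2,0,0],0],[[2,0,0],0],[[2,0,0],0]]'
```

```text
time_s: 16.95
eef_pos: [0.4747, 0.0394, 0.1097]
tool_rot: [179.8, 0.5, 88.0]
force: [-2.6, -14.3, 6.0]
opening: 0.248
```

```bash
python3 -m jog '[[[0,0,0],0],[[0,0,0],0],[[0,0,0],0],[[0,0,0],0],[[0,0,0],0],[[0,0,0],0]]'; python3 - <<'E'
from h import *
s=shot("wrist","w14")
m=cv2.imread("pics/w14.png"); cv2.imwrite("pics/w14c.png",cv2.resize(m[110:350,230:400],None,fx=3.5,fy=2.5,interpolation=cv2.INTER_CUBIC))
P=depthpts(s)
for v in range(244,276,6): print(v,P[v,318].round(4))
def rg(n,u0,u1,v0,v1,lo,hi):
    q=P[v0:v1,u0:u1].reshape(-1,3); q=q[(q[:,2]>lo)&(q[:,2]<hi)]; b=cv2.minAreaRect((q[:,:2]*1000).astype(np.float32)); print(n,np.round(b[0],1),np.round(b[1],1),round(b[2],1),np.median(q[:,2]).round(4),(q.min(0)*1e3).round(1),(q.max(0)*1e3).round(1))
rg("plates",275,360,140,235,.0478,.053); rg("blk",275,360,224,250,.042,.0472); rg("tabs",275,360,140,235,.071,.08)
s=shot("scene","s14"); m=cv2.imread("pics/s14.png"); cv2.imwrite("pics/s14c.png",cv2.resize(m[210:310,260:380],None,fx=6,fy=6,interpolation=cv2.INTER_CUBIC))
t=shot("top","t14"); cv2.imwrite("pics/t14.png",t["color"][...,::-1])
for i in range(3): print(env.read_state()["force"].round(1))
E
```

```text
time_s: 17.45
eef_pos: [0.4747, 0.0394, 0.1097]
tool_rot: [179.8, 0.5, 88.0]
force: [-1.9, -13.5, 5.6]
opening: 0.252
244 [0.4741 0.053  0.0435]
250 [0.474  0.0523 0.0518]
256 [0.474  0.0523 0.0612]
262 [0.474  0.0526 0.0704]
268 [0.4739 0.0511 0.0747]
274 [0.4738 0.0481 0.075 ]
plates [475.   85.4] [40.  41.9] 88.0 0.049 [454.2  64.8  47.8] [495.3 106.   53. ]
blk [473.3  57.5] [15.5 43.8] 87.8 0.0443 [451.3  49.1  42. ] [495.3  65.8  47.2]
tabs [474.9  85.5] [30.3 25.4] 89.6 0.074 [462.3  70.3  71. ] [487.6 100.8  76.5]
[ -2.6 -13.9   5.6]
[ -2.6 -13.9   5.6]
[ -2.6 -13.9   5.6]
```

View pics/w14c.png

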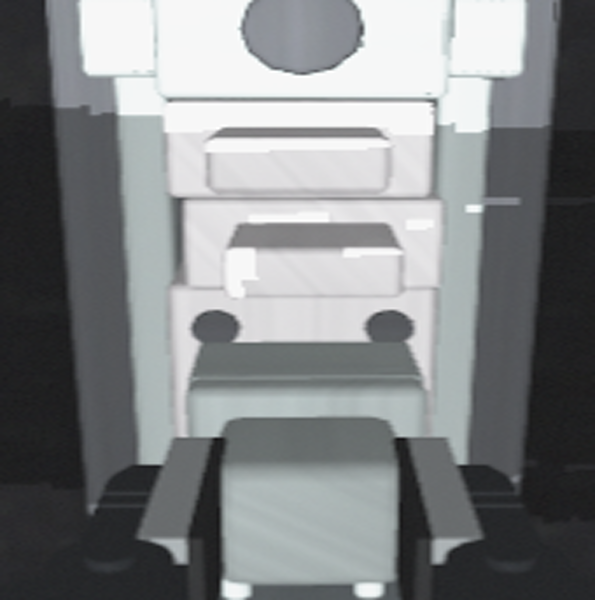

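View pics/s14c.png

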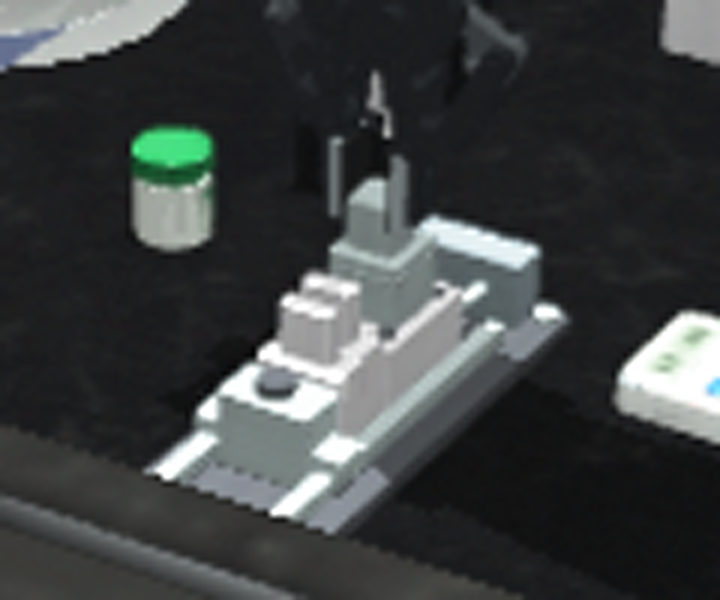

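The stack is closed: the block, both plates and the stop touch with no visible gaps, and the hub is flush on the block. The steady wrist push is about 13.7 N, which leaves roughly 11 N on the stack after the spring. Handing in.

```bash
python3 -c "
from cell import env
print(env.finish_job()); print(env.read_state()['force'].round(1))"
```

```text
the job is handed in; nothing more can be done
None
the job is handed in; nothing more can be done
```

The job is handed in at about 18 s of the 72 s allowed. The gripper still holds the knob and is pushing the block against the stack.

- **Spacers:** the gap measured about 52–53 mm, so one spare was enough. I stood the nearest one in the channel beside the one already there, upright and turned the same way.
- **Knob:** I fitted the steel knob on the square shaft and lowered it until it bottomed at about 10 N. The hub top then read about 76 mm, which is the fully home height.
- **Push:** I slid the block about 13 mm, until the spacers closed up against the end stop.

**Last checks:**
- The last wrist and scene views show no gaps between block, spacers and stop.
- The measured push along the rail was steady at 13.5–14 N. Taking off about 2.6 N estimated for the spring leaves roughly 11 N on the stack.
- After the push, the hub top read about 75 mm instead of 76, and the knob leaned about 0.5°. I take that as depth noise and play in the bore.
- The top and wrist cameras disagreed by up to about 3 mm on positions, so I aligned the knob to the shaft using the wrist camera only.
- I kept the moves clear of the jar, beaker and vial. The last scene crop shows the jar upright; I did not compare the beaker and vial again.

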